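Put the stray elbow in the returns cupboard

ROBOT

A 6-joint arm with a two-finger parallel gripper is mounted at the origin on the work surface. World frame = base frame: x ahead of the robot, y to its left, z up, the work surface at z = 0. Lengths are in mm, angles in rad, forces in N, time in s.
With the tool pointing down it reaches from about 300 to 850 mm from the base axis. Payload 4.2 kg.
Tool frame: the origin (TCP) lies at the very end of the fingers, on their centre line; the grasp point (between the pads) lies 19 mm behind it; z points along the fingers, y is the line along which they close (so a half turn about z gives the same grasp; the last joint's range is limited). The gripper opens to 91 mm and grips with 3 to 60 N. Pads are 32 mm wide; open, the fingers measure 118 mm over their backs; the gripper's body (76 mm by 178 mm) begins 60 mm behind the grasp point.
Start: joints at [-1.235, 0.32, 1.565, -0, 1.257, -0.02], TCP at [200.3, -539.002, 213.976] pointing down, gripper open.
Joint ranges: [-3.11, 3.11], [-0.84, 2.01], [0.21, 2.61], [-1.34, 4.49], [0.05, 2.63], [-2.56, 2.56]. Speed limits (rad/s): [2.57, 2.57, 3.14, 3.14, 3.14, 3.14].

INTERFACE

Orientations are given as a rotation vector (axis times angle).
In Python, from station import ctrl gives the robot as it stands.
- The arm moves only by the tool step_arm, never from a script. Its argument "series" is a list that holds one entry, the list of rows, each a list of 7 numbers: the turn, a rotation vector about the tool's x, y, z in rad, then the shift along the tool's x, y, z in m, then the opening, from -1 (shut) to 1 (fully open). A call has 1 to 8 rows; each row shifts and turns the commanded pose from where the row before left it, along the tool's axes as they then stand; what a row does not reach is not made up. A row lasts 1/10 s, in which the tool goes at most 50 mm and 8.59 degrees, less where a joint would pass 70% of its speed; a pose out of reach is approached as far as the arm can. A call with a gripper value outside its range is refused whole. The fingers move at their own pace and stop on an object; the grip force is fixed at half the most. Time passes only in rows, so rows that do not move let the fingers close. It gives the time, the measured TCP pose, the force, the opening and the grip force at its end, in the units of the state.
- ctrl.get_obs(): the state, without advancing time (a new reading comes with each control period).
- ctrl.get_image(name): name is "scene" or "top" or "wrist"; returns the picture (400x640x3 uint8, red, green, blue); there is no depth.
- ctrl.get_calibration(name): a dict with "K" (3x3 intrinsics, pixels), "pose" (4x4, takes a point from camera to world coordinates). Camera axes: x right, y down, z forward; pixel columns grow to the right and rows downward; lengths in mm; the calibration is good to about 2 mm. A picture is of the moment at which its call begins: read the wrist's pose just before it. get_calibration takes no time and is no camera call; for the wrist camera it gives the pose at the moment of the call.
- ctrl.job_done(): hands the job in; it is judged then, once.
Trained networks look in the newest picture that a camera, given by its name, has taken for a name from the list of things; names that differ only in an ending like _2 or _b are one class to them, and where a whole thing is asked for, a point or a joint stands for the part that bears it (a point fixed in the world has none). Each returns a list of dicts, best first, with "confidence" (0 to 1); they miss things now and then, are a little off and sometimes report something else, mostly with a low value. They report only what shows in the picture. A call takes as long as a camera call. They do not tell look-alikes from the thing itself.
- ctrl.boxes_of(camera, thing): "xy" ([column, row] in pixels, amid what is visible of it).
- ctrl.outline_of(camera, thing): "region" (400x640 bool, what is visible of it) and "xy" ([column, row] in pixels, amid what is visible of it).
- ctrl.tip_of(camera, thing): "xy" ([column, row] in pixels: a listed point, or the origin of a listed thing).
The state is a dict: "time_s": time; "joint_pos": joint angles; "qd": joint speeds; "joint_efforts": joint torques, N m; "tcp_pos": TCP position; "eef_rot": TCP orientation; "wrist_force": force on the tool from outside, world axes, zero at the start; "ft_torque": the same for the moment, N m; "grip_width": finger opening in mm; "gripper_force": force on a finger pad.
Only numpy, scipy, OpenCV 4.12 (cv2) and the standard library are available. Lean on these libraries where they do the work, as an engineer would, in place of code of your own. Each camera call takes 0.05 s, during which the arm holds its last target. There are 200 camera calls.

TASK

An elbow fitting has got in among the standing tees and the coupling on the bench. Pull the small grey returns cupboard's door open by its handle until it stands about square to the cupboard, so that the blue bin on the inside of the door is out in the open; then pick up the elbow and drop it into that bin. Leave the door standing open, and leave the two tees and the coupling standing where they are.

Things in the scene. Friction and masses are not known exactly. Their poses are not given: they have to be found in the camera images.
- door (a joint): Door of a grey sheet-metal cupboard (250 wide, 170 deep, 250 mm high) standing on the bench: an upright panel 250 mm wide, 234 high, 14 thick over its front. Value: opening angle in rad; 0 shut, 1.57 square to the cupboard, stop at 1.9. Hinge on the left seen from the robot; opens towards the robot, clockwise from above. No latch; slight friction, it stays where it is left.
- door_hinge (a point): Point on the door's upright hinge axis (along z through this point), at the handle's height, 220 mm above the bench. Its axes turn with the door: -x is the way the outer face looks, -y runs along the door from hinge to free edge. The panel lies from x = -14 mm to 0 and y = -250 mm to 0.
- handle: Door handle near the top of the outer face: a level round steel bar 12 mm thick, 112 long, on two posts (10 mm thick, 46 mm either side of the middle). Origin: middle of the bar, 220 mm above the bench (30 below the cupboard's top), 170 mm from the hinge along the door; clear gap of 36 mm between bar and door. Axes as door_hinge: the bar runs along y, -x points away from the door.
- bin: Open-topped blue plastic bin fixed to the inside of the door, hidden in the cupboard while that is shut. Outer size 120 mm (x, out from the door's inner face) by 140 (y, along the door) by 85 (z); walls and floor 5 mm. Origin: centre of its underside, 105 mm above the bench; rim 190 mm above the bench, 56 mm below the door's top edge. Axes as door_hinge.
- bin_mouth (a point): Centre of the bin's open mouth, at rim height. Axes as bin.
- elbow: Stray light grey plastic 90 degree pipe elbow lying flat: an L of two round legs 44 mm in diameter with open socket ends, filling 82 x 82 x 44 mm, 0.12 kg. Origin: centre of that 82 mm square, on the underside; z up. The legs' axes are 22 mm above the underside and meet at x = -19, y = -19 mm; one leg runs 60 mm from there along +x (to x = 41), the other along +y (to y = 41).
- elbow_mid (a point): The same point of the elbow at mid height, 22 mm above its origin.
- tee_a: Standing pipe tee of the same grey plastic, to be left alone: an upright tube 44 mm in diameter, 84 mm high, with a level branch of the same diameter along its +x axis at half height, reaching 42 mm from the tube's axis. Origin: centre of its foot.
- tee_b: A second tee like tee_a, to be left alone.
- coupling: A standing straight coupling of the same grey plastic, to be left alone: an upright tube 50 mm in diameter and 70 mm high. Origin: centre of its foot.
Not all that is in view belongs to the job. Leave any pink or purple look-alike of the elbow alone.

How it is judged:
By the outcome, as a careful person would: the job done as asked, in the order asked, and still so for the second after the job is handed in, with the robot touching nothing.
It also fails if it takes over 58 s, if anything falls off the work surface, if the arm or the gripper's body presses on something with over 40 N, if the wrist force passes 120 N, or if a joint passes its speed limit or range.

## Working session

There is one attempt and no reset: what is moved stays moved. The work goes in short steps, Python scripts to look and compute and a tool call to move; the robot and the scene stay as the last step left them, time stands still between calls to the robot, and variables do not carry over. Pictures are saved under pics/ and viewed, at most 10 in all, crops included, and the job is handed in when it is done.

Besides the shell and the picture viewer there is one more tool, called after "Emit:" as name(argument=value, ...), one argument or row to a line, values as JSON. step_arm: Moves the arm, as the interface text tells. Its arguments: {"type":"object","properties":{"series":{"type":"array","items":{"type":"array","items":{"type":"array","items":{"type":"number"}}}}},"required":["series"]}

```bash
mkdir -p pics; ls
python3 - <<'E'
from station import ctrl
import cv2,numpy as np
o=ctrl.get_obs(); print(o['time_s'],o['tcp_pos'],o['eef_rot'],o['grip_width'])
for c in ["scene","top"]:
    cv2.imwrite(f"pics/{c}0.png",ctrl.get_image(c)[:,:,::-1])
    k=ctrl.get_calibration(c); print(c,np.round(k["K"],1).tolist(),np.round(k["pose"],3).tolist())
    for t in ["elbow","elbow_mid","tee_a","coupling","handle","door_hinge"]:
        print(t,[(np.round(d["xy"]).tolist(),round(d["confidence"],2)) for d in ctrl.tip_of(c,t)[:4]])
E
```

```text
pics
0.0 [ 200.13179128 -538.52800822  213.15218317] [-3.09037477e+00 -5.55615934e-01  4.01605583e-04] 91.37241087901329
scene [[375.6, 0.0, 326.4], [0.0, 375.6, 202.9], [0.0, 0.0, 1.0]] [[-0.278, 0.807, -0.522, 897.314], [0.961, 0.227, -0.161, 109.644], [-0.012, -0.546, -0.838, 787.243], [0.0, 0.0, 0.0, 1.0]]
elbow [([292.0, 165.0], 0.97), ([286.0, 207.0], 0.82), ([345.0, 189.0], 0.58), ([449.0, 179.0], 0.56)]
elbow_mid [([289.0, 206.0], 0.97), ([452.0, 175.0], 0.91), ([295.0, 157.0], 0.73), ([347.0, 184.0], 0.72)]
tee_a [([290.0, 208.0], 0.66), ([187.0, 235.0], 0.57), ([232.0, 186.0], 0.55)]
coupling [([254.0, 266.0], 0.84)]
handle [([357.0, 236.0], 0.77)]
door_hinge []
top [[433.2, 0.0, 322.7], [0.0, 433.2, 196.7], [0.0, 0.0, 1.0]] [[0.024, -0.991, 0.135, 348.536], [-1.0, -0.026, -0.006, -14.476], [0.01, -0.135, -0.991, 1248.811], [0.0, 0.0, 0.0, 1.0]]
elbow [([225.0, 288.0], 0.9), ([318.0, 256.0], 0.85), ([373.0, 266.0], 0.74), ([360.0, 217.0], 0.59)]
elbow_mid [([372.0, 268.0], 0.88), ([227.0, 288.0], 0.76), ([320.0, 258.0], 0.61), ([364.0, 221.0], 0.56)]
tee_a [([417.0, 233.0], 0.87), ([427.0, 179.0], 0.7)]
coupling [([368.0, 167.0], 0.78)]
handle [([289.0, 151.0], 0.57)]
door_hinge [([217.0, 139.0], 0.66), ([367.0, 167.0], 0.52)]
```

View pics/scene0.png

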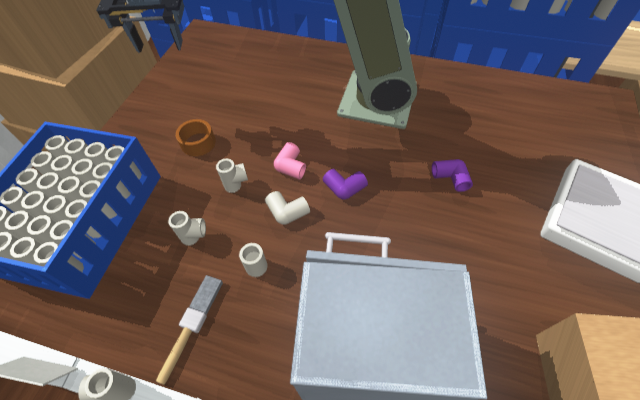

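View pics/top0.png

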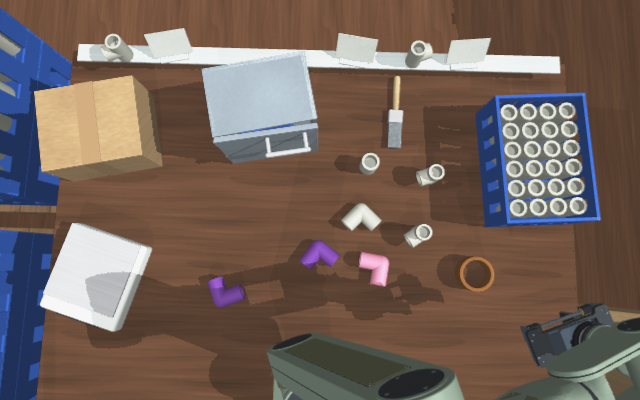

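Both pictures show the target as the white-grey elbow, top (361,217) and scene (287,207). The handle bar runs from about (266,156) to (309,151) in top. The tees are at (418,235) and (430,175) and the coupling at (370,162). The pink and purple elbows are look-alikes.

```bash
cat > h.py <<'E'
from station import ctrl
import numpy as np, cv2
from scipy.spatial.transform import Rotation as R
def plane(cal,uv,z):
    K,P=np.array(cal["K"]),np.array(cal["pose"]); uv=np.atleast_2d(uv).astype(float)
    d=np.c_[uv,np.ones(len(uv))]@np.linalg.inv(K).T@P[:3,:3].T
    return P[:3,3]+d*((z-P[2,3])/d[:,2])[:,None]
def proj(cal,X):
    K,P=np.array(cal["K"]),np.array(cal["pose"]); c=(np.atleast_2d(X)-P[:3,3])@P[:3,:3]@K.T
    return c[:,:2]/c[:,2:]
def delta(pos,yaw_x):
    """turn/shift (tool axes) from current measured to TCP pos with tool down, tool x axis at yaw"""
    o=ctrl.get_obs(); A=R.from_rotvec(o["eef_rot"]); c,s=np.cos(yaw_x),np.sin(yaw_x)
    B=R.from_matrix(np.array([[c,s,0],[s,-c,0],[0,0,-1]]))
    return (A.inv()*B).as_rotvec(), A.inv().apply(np.array(pos)-o["tcp_pos"])/1000
E
python3 - <<'E'
from h import *
import cv2
ct,cs=ctrl.get_calibration("top"),ctrl.get_calibration("scene")
np.set_printoptions(precision=1,suppress=True)
print("cupboard top corners",plane(ct,[[203,69],[307,53],[317,121],[214,138]],250))
print("scene front corners",plane(cs,[[307,256],[467,268],[295,385],[479,388]],250))
print("bar top", plane(ct,[[266,156],[309,151]],220),"scene",plane(cs,[[329,236],[387,240]],220))
for c,k in (("top",ct),("scene",cs)):
    for t in ["elbow","handle","tee","coupling","door"]:
        try: L=ctrl.outline_of(c,t)
        except Exception as e: print(t,e); continue
        for d in L:
            m=d["region"]; ys,xs=np.nonzero(m)
            r=cv2.minAreaRect(np.c_[xs,ys].astype(np.float32))
            print(c,t,round(d["confidence"],2),np.round(d["xy"]),"rect",np.round(cv2.boxPoints(r)).tolist(), "plane22",plane(k,d["xy"],22)[0] if t!="handle" else plane(k,cv2.boxPoints(r),220))
E
```

```text
cupboard top corners [[788.6 276.  250. ]
 [836.8  26.  250. ]
 [666.3  -2.8 250. ]
 [618.  239.5 250. ]]
scene front corners [[666.2   4.5 250. ]
 [618.7 245.8 250. ]
 [844.9  45.3 250. ]
 [782.8 274.2 250. ]]
bar top [[584.7 118.8 220. ]
 [599.9  15.  220. ]] scene [[607.6  23.4 220. ]
 [588.3 119.8 220. ]]
top elbow 0.75 [361. 217.] rect [[339.0, 221.0], [361.0, 199.0], [382.0, 220.0], [360.0, 242.0]] plane22 [ 459.4 -132.1   22. ]
top elbow 0.75 [377. 264.] rect [[355.0, 279.0], [361.0, 251.0], [390.0, 257.0], [385.0, 285.0]] plane22 [ 329.1 -179.7   22. ]
top elbow 0.72 [315. 253.] rect [[298.0, 260.0], [316.0, 236.0], [339.0, 254.0], [321.0, 278.0]] plane22 [354.5  -5.8  22. ]
top elbow 0.7 [223. 295.] rect [[207.0, 280.0], [237.0, 271.0], [246.0, 299.0], [216.0, 309.0]] plane22 [235.3 245.6  22. ]
top handle 0.75 [287. 149.] rect [[264.0, 139.0], [308.0, 133.0], [310.0, 151.0], [266.0, 157.0]] plane22 [[626.2 125.7 220. ]
 [644.1  18.6 220. ]
 [599.6  11.5 220. ]
 [581.9 118.  220. ]]
top tee 0.87 [418. 232.] rect [[402.0, 233.0], [427.0, 220.0], [434.0, 235.0], [409.0, 248.0]
[... 934 characters left out ...]
01.7  16.6 220. ]
 [581.  122.5 220. ]
 [615.8 126.9 220. ]]
scene tee 0.65 [186. 224.] rect [[166.0, 219.0], [190.0, 200.0], [212.0, 229.0], [187.0, 248.0]] plane22 [ 567.7 -341.1   22. ]
scene tee 0.56 [232. 176.] rect [[214.0, 161.0], [240.0, 153.0], [251.0, 186.0], [225.0, 194.0]] plane22 [ 406.6 -292.2   22. ]
scene tee 0.46 [359. 237.] rect [[324.0, 250.0], [326.0, 230.0], [390.0, 237.0], [387.0, 256.0]] plane22 [491.   60.4  22. ]
scene coupling 0.73 [254. 258.] rect [[237.0, 247.0], [258.0, 239.0], [270.0, 271.0], [248.0, 279.0]] plane22 [ 604.5 -151.6   22. ]
scene door 0.87 [369. 257.] rect [[306.0, 261.0], [308.0, 230.0], [468.0, 241.0], [466.0, 272.0]] plane22 [533.4  92.6  22. ]
```

Emit:
step_arm(
  series=[
    [[0,0,0,0,0,-0.045,1],[0,0,0,0,0,-0.045,1],[0,0,0,0,0,-0.045,1],[0,0,0,0.036,-0.027,0,1],[0,0,0,0.036,-0.027,0,1],[0,0,0,0.036,-0.027,0,1],[0,0,0,0.036,-0.027,0,1],[0,0,0,0.036,-0.027,0,1]],
  ],
)

```text
time_s: 2.0
tcp_pos: [322.6, -348.1, 349.1]
eef_rot: [3.092, 0.555, 0.001]
wrist_force: [0.8, -0.9, 0.8]
grip_width: 91.4
gripper_force: 0.0
```

Emit:
step_arm(
  series=[
    [[0,0,0,0.036,-0.027,0,0],[0,0,0,0.036,-0.027,0,0],[0,0,0,0.036,-0.027,0,0],[0,0,0,0.036,-0.027,0,0],[0,0,0,0.036,-0.027,0,0],[0,0,0,0.036,-0.027,0,0],[0,0,0,0.036,-0.027,0,0],[0,0,0,0.036,-0.027,0,-0.12]],
  ],
)

```text
time_s: 2.8
tcp_pos: [517.4, -45.2, 349.1]
eef_rot: [3.091, 0.556, 0.001]
wrist_force: [0.4, -0.2, 0.7]
grip_width: 41.5
gripper_force: 0.0
```

Emit:
step_arm(
  series=[
    [[0,0,-0.14,0.036,-0.027,0,-0.12],[0,0,-0.14,0,0,0,-0.12],[0,0,-0.14,0,0,0,-0.12],[0,0,-0.14,0,0,0,-0.12],[0,0,-0.14,0,0,0,-0.12],[0,0,-0.14,0,0,0,-0.12],[0,0,-0.14,0,0,0,-0.12],[0,0,-0.14,0,0,0,-0.12]],
  ],
)

```text
time_s: 3.6
tcp_pos: [541.0, -9.1, 348.9]
eef_rot: [2.318, 2.12, -0.0]
wrist_force: [-0.5, 1.0, 0.1]
grip_width: 40.3
gripper_force: 0.0
```

Emit:
step_arm(
  series=[
    [[0,0,-0.14,0,0,0,-0.12],[0,0,-0.14,0,0,0,-0.12],[0,0,0,0,0,0,-0.12],[0,0,0,0,0,0,-0.12]],
  ],
)

```text
time_s: 4.0
tcp_pos: [541.0, -9.1, 348.9]
eef_rot: [2.01, 2.414, -0.0]
wrist_force: [1.0, -0.7, -0.3]
grip_width: 40.0
gripper_force: 0.0
```

Run:
```python
from h import *
np.set_printoptions(precision=2,suppress=True)
o=ctrl.get_obs(); print(o["tcp_pos"],o["joint_pos"],R.from_rotvec(o["eef_rot"]).as_matrix(),o["grip_width"])
k=ctrl.get_calibration("wrist"); im=ctrl.get_image("wrist"); cv2.imwrite("pics/w1.png",im[:,:,::-1])
for t in ["handle","door_hinge","tee"]:
    for d in ctrl.tip_of("wrist",t): print(t,d["confidence"],d["xy"],plane(k,d["xy"],220))
for d in ctrl.outline_of("wrist","handle"):
    ys,xs=np.nonzero(d["region"]); r=cv2.boxPoints(cv2.minAreaRect(np.c_[xs,ys].astype(np.float32))); print(d["confidence"],r,plane(k,r,220))
```

```text
[541.02  -9.11 348.94] [-0.04  0.21  1.38 -0.    1.55 -0.22] [[-0.18  0.98  0.  ]
 [ 0.98  0.18 -0.  ]
 [-0.    0.   -1.  ]] 40.038541151710376
tee 0.88 [308.9, 327.3] [[ 558.4  -158.54  220.  ]]
0.67 [[383.94 174.64]
 [400.63  38.73]
 [462.07  46.27]
 [445.38 182.19]] [[596.39  12.81 220.  ]
 [583.24 123.58 220.  ]
 [633.1  127.14 220.  ]
 [652.34  16.04 220.  ]]
```

View pics/w1.png

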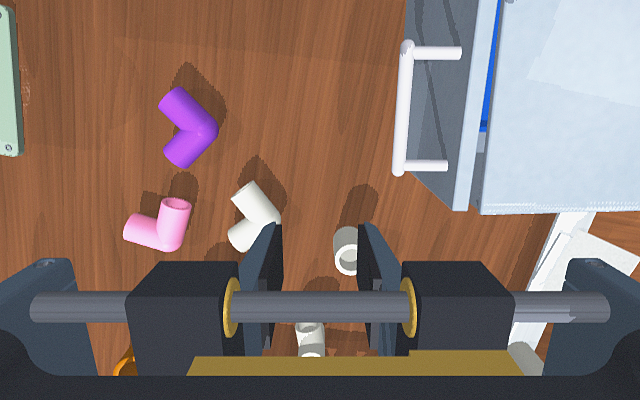

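The wrist picture shows the bar as a near-vertical line from (407,42) to (399,173), with its posts running right to the door. The elbow is at (257,215), with the coupling and a tee near the fingers.

Run:
```python
from h import *
np.set_printoptions(precision=1,suppress=True)
# refit using fixed wrist pose now
k=ctrl.get_calibration("wrist")
b=plane(k,[[407,42],[399,173]],220); print("bar",b, b.mean(0), np.degrees(np.arctan2(*(b[0]-b[1])[1::-1])))
p=plane(k,[[407,53],[460,53],[399,166],[447,166]],220); print("posts",p)
print("door top outer edge",plane(k,[[455,209],[476,0]],246),"inner",plane(k,[[468,209],[499,0]],246))
print("cup",plane(k,[[481,213],[505,0],[640,200]],250))
m=b.mean(0); a=np.arctan2(*(b[0]-b[1])[1::-1]); y=np.array([np.cos(a),np.sin(a)]); x=np.array([y[1],-y[0]])
print("hinge",m[:2]+56*x+170*y)
t,s=delta([m[0],m[1],330],a); print(np.round(t,3),np.round(s,3))
```

```text
bar [[588.6 122.3 220. ]
 [609.2  16.8 220. ]] [598.9  69.5 220. ] 101.05639566693507
posts [[590.7 114.3 220. ]
 [632.7 122.2 220. ]
 [607.6  23.  220. ]
 [649.4  30.8 220. ]]
door top outer edge [[656.1   0.3 246. ]
 [624.1 153.5 246. ]] inner [[666.8   2.3 246. ]
 [640.1 156.5 246. ]]
cup [[676.5   1.9 250. ]
 [642.6 156.1 250. ]
 [801.5  36.8 250. ]]
hinge [621.3 247.1]
[ 0.  0. -0.] [0.1 0.1 0. ]
```

Emit:
step_arm(
  series=[
    [[0,0,-0.011,0.0223,0.0237,0,-0.12],[0,0,0,0.0223,0.0237,0,-0.12],[0,0,0,0.0222,0.0237,0,-0.12],[0,0,0,0,0,0.04,-0.12],[0,0,0,0,0,0.04,-0.12],[0,0,0,0,0,0.02,-0.12],[0,0,0,0,0,0,-0.12]],
  ],
)

```text
time_s: 4.95
tcp_pos: [596.2, 70.0, 245.3]
eef_rot: [-1.99, -2.424, 0.009]
wrist_force: [0.1, 0.6, 0.6]
grip_width: 40.2
gripper_force: 0.0
```

Emit:
step_arm(
  series=[
    [[0,0,0,0,0,0.015,-0.12],[0,0,0,0,0,0.015,-0.12],[0,0,0,0,0,0.015,-0.12],[0,0,0,0,0,0,-0.12]],
  ],
)

```text
time_s: 5.35
tcp_pos: [597.8, 69.9, 203.7]
eef_rot: [-1.993, -2.427, 0.002]
wrist_force: [-0.3, 0.3, 1.2]
grip_width: 40.0
gripper_force: 0.0
```

Emit:
step_arm(
  series=[
    [[0,0,0,0,0,0,-1],[0,0,0,0,0,0,-1],[0,0,0,0,0,0,-1],[0,0,0,0,0,0,-1],[0,0,0,0,0,0,-1],[0,0,0,0,0,0,-1]],
  ],
)

```text
time_s: 5.95
tcp_pos: [598.8, 69.9, 204.8]
eef_rot: [1.993, 2.426, 0.002]
wrist_force: [0.9, -1.1, 3.7]
grip_width: 11.1
gripper_force: 30.0
```

Emit:
step_arm(
  series=[
    [[0,0,0.04,0.0024,-0.0068,0,-1],[0,0,0.04,0.0024,-0.0068,0,-1],[0,0,0.04,0.0024,-0.0068,0,-1],[0,0,0.04,0.0024,-0.0068,0,-1],[0,0,0.04,0.0024,-0.0068,0,-1],[0,0,0.04,0.0024,-0.0068,0,-1]],
  ],
)

```text
time_s: 6.55
tcp_pos: [557.4, 80.8, 204.8]
eef_rot: [2.271, 2.168, 0.005]
wrist_force: [2.3, 1.9, 2.0]
grip_width: 11.4
gripper_force: 30.0
```

```bash
cat > c.py <<'E'
from h import *
o=ctrl.get_obs(); M=R.from_rotvec(o["eef_rot"]).as_matrix(); p=o["tcp_pos"]
print(o["time_s"],"yaw",np.degrees(np.arctan2(M[1,0],M[0,0])),"tcp",p.round(1),"hinge est",(p+M@[170,56,0]).round(1),"F",o["wrist_force"].round(1),"w",round(o["grip_width"],1),"q",o["joint_pos"].round(2))
E
python3 c.py
```

```text
6.55 yaw 87.35399761168532 tcp [557.4  80.8 204.8] hinge est [621.2 248.1 205.2] F [2.3 1.9 2. ] w 11.4 q [0.12 0.3  1.61 0.   1.22 0.17]
```

Emit:
step_arm(
  series=[
    [[0,0,0.08,0.005,-0.0134,0,-1],[0,0,0.08,0.005,-0.0134,0,-1],[0,0,0.08,0.005,-0.0134,0,-1],[0,0,0.08,0.005,-0.0134,0,-1],[0,0,0.08,0.005,-0.0134,0,-1],[0,0,0.08,0.005,-0.0134,0,-1],[0,0,0.08,0.005,-0.0134,0,-1],[0,0,0.08,0.005,-0.0134,0,-1]],
  ],
)

```text
time_s: 7.35
tcp_pos: [471.8, 152.9, 204.8]
eef_rot: [2.84, 1.342, 0.014]
wrist_force: [9.4, 2.0, -2.1]
grip_width: 11.4
gripper_force: 30.0
```

```bash
python3 c.py
```

```text
7.35 yaw 50.594616648596336 tcp [471.8 152.9 204.8] hinge est [622.9 248.7 206.3] F [ 9.4  2.  -2.1] w 11.4 q [0.29 0.2  1.76 0.   1.18 0.98]
```

Emit:
step_arm(
  series=[
    [[0,0,0.08,0.005,-0.0134,0,-1],[0,0,0.08,0.005,-0.0134,0,-1],[0,0,0.08,0.005,-0.0134,0,-1],[0,0,0.08,0.005,-0.0134,0,-1],[0,0,0.08,0.005,-0.0134,0,-1],[0,0,0.08,0.005,-0.0134,0,-1],[0,0,0.08,0.005,-0.0134,0,-1],[0,0,0.04,0.0024,-0.0068,0,-1]],
  ],
)

```text
time_s: 8.15
tcp_pos: [445.7, 254.3, 204.8]
eef_rot: [3.109, 0.447, 0.018]
wrist_force: [12.9, -2.6, -1.4]
grip_width: 11.4
gripper_force: 30.0
```

Emit:
step_arm(
  series=[
    [[0,0,0,0,0,0,-1],[0,0,0,0,0,0,-1],[0,0,0,0,0,0,-1]],
  ],
)

```text
time_s: 8.45
tcp_pos: [445.7, 253.8, 204.8]
eef_rot: [3.109, 0.449, 0.018]
wrist_force: [12.3, -1.8, -3.1]
grip_width: 11.1
gripper_force: 30.0
```

```bash
python3 c.py
```

```text
8.45 yaw 16.448377802755495 tcp [445.7 253.8 204.8] hinge est [624.6 248.2 206.8] F [12.3 -1.8 -3.1] w 11.1 q [ 0.5   0.22  1.73 -0.    1.18  1.78]
```

Emit:
step_arm(
  series=[
    [[0,0,0.05,0.003,-0.0085,0,-1],[0,0,0.04,0.0024,-0.0068,0,-1],[0,0,0,0,0,0,-1],[0,0,0,0,0,0,-1]],
  ],
)

```text
time_s: 8.85
tcp_pos: [447.1, 269.6, 204.8]
eef_rot: [3.126, 0.309, 0.018]
wrist_force: [13.1, -1.4, -2.4]
grip_width: 11.4
gripper_force: 30.0
```

Emit:
step_arm(
  series=[
    [[0,0,0,0,0,0,-0.2],[0,0,0,0,0,0,-0.2],[0,0,0,0,0,0,-0.2],[0,0,0,0,0,0,-0.2],[0,0,0,0,0,0,-0.2]],
  ],
)

```text
time_s: 9.35
tcp_pos: [441.5, 269.4, 203.8]
eef_rot: [3.126, 0.309, -0.001]
wrist_force: [-0.4, 0.8, 0.4]
grip_width: 36.2
gripper_force: 0.0
```

```bash
python3 c.py
```

```text
9.35 yaw 11.291111189031628 tcp [441.5 269.4 203.8] hinge est [619.2 247.8 203.7] F [-0.4  0.8  0.4] w 36.2 q [0.53 0.24 1.71 0.   1.2  1.9 ]
```

Emit:
step_arm(
  series=[
    [[0,0,0,0,0,-0.02,-0.2],[0,0,0,0,0,-0.03,-0.2],[0,0,0,0,0,-0.05,-0.2],[0,0,0,0,0,-0.05,0.5],[0,0,0,-0.0082,0.0466,0,1],[0,0,0,-0.0082,0.0466,0,1],[0,0,0,-0.0082,0.0466,0,1],[0,0,0,-0.0082,0.0466,0,1]],
  ],
)

```text
time_s: 10.15
tcp_pos: [445.6, 78.7, 354.1]
eef_rot: [3.126, 0.31, 0.001]
wrist_force: [1.4, 0.2, 1.1]
grip_width: 73.5
gripper_force: 0.0
```

Emit:
step_arm(
  series=[
    [[0,0,0,-0.0082,0.0466,0,1],[0,0,0,-0.0082,0.0466,0,1],[0,0,0,-0.0082,0.0466,0,1],[0,0,0,-0.0082,0.0466,0,1],[0,0,-0.144,0,0,0,1],[0,0,-0.144,0,0,0,1],[0,0,-0.144,0,0,0,1],[0,0,-0.144,0,0,0,1]],
  ],
)

```text
time_s: 10.95
tcp_pos: [450.2, -109.2, 353.9]
eef_rot: [-2.907, -1.192, 0.0]
wrist_force: [-0.3, 0.5, 0.6]
grip_width: 91.5
gripper_force: 0.0
```

Emit:
step_arm(
  series=[
    [[0,0,-0.144,0,0,0,1],[0,0,-0.144,0,0,0,1],[0,0,-0.144,0,0,0,1],[0,0,-0.144,0,0,0,1],[0,0,-0.144,0,0,0,1],[0,0,-0.144,0,0,0,1],[0,0,-0.144,0,0,0,1],[0,0,-0.144,0,0,0,1]],
  ],
)

```text
time_s: 11.75
tcp_pos: [450.2, -108.9, 353.9]
eef_rot: [-1.788, -2.583, 0.0]
wrist_force: [0.4, -0.1, -0.1]
grip_width: 91.3
gripper_force: 0.0
```

Emit:
step_arm(
  series=[
    [[0,0,-0.144,0,0,0,1],[0,0,-0.144,0,0,0,1],[0,0,-0.144,0,0,0,1],[0,0,0,0,0,0,1],[0,0,0,0,0,0,1]],
  ],
)

```text
time_s: 12.25
tcp_pos: [450.3, -108.9, 354.0]
eef_rot: [-1.205, -2.901, -0.0]
wrist_force: [-0.1, 0.0, -0.2]
grip_width: 91.2
gripper_force: 0.0
```

```bash
python3 c.py
python3 - <<'E'
from h import *
k=ctrl.get_calibration("wrist"); im=ctrl.get_image("wrist"); cv2.imwrite("pics/w2.png",im[:,:,::-1])
for t in ["elbow","elbow_mid"]:
    for d in ctrl.tip_of("wrist",t): print(t,round(d["confidence"],2),np.round(d["xy"],1),plane(k,d["xy"],22 if "mid" in t else 0).round(1))
for i,d in enumerate(ctrl.outline_of("wrist","elbow")):
    m=d["region"]; ys,xs=np.nonzero(m); r=cv2.boxPoints(cv2.minAreaRect(np.c_[xs,ys].astype(np.float32)))
    print(round(d["confidence"],2),np.round(d["xy"]),im[m].mean(0).round(),r.round().tolist()); np.save(f"m{i}.npy",m)
ct=ctrl.get_calibration("top"); im=ctrl.get_image("top"); cv2.imwrite("pics/t2.png",im[:,:,::-1])
for t in ["bin_mouth","bin","door_hinge","handle"]:
    for d in ctrl.tip_of("top",t): print(t,round(d["confidence"],2),np.round(d["xy"],1),plane(ct,d["xy"],{"bin_mouth":190,"bin":105}.get(t,220)).round(1))
E
```

```text
12.25 yaw 134.87258453988935 tcp [ 450.3 -108.9  354. ] hinge est [370.1  51.1 354. ] F [-0.1  0.  -0.2] w 91.2 q [-0.26  0.08  1.53  0.    1.53 -1.05]
elbow 0.77 [314.8  47.2] [[347.5 -13.7   0. ]]
elbow 0.56 [232.8 110.8] [[ 322.7 -161.     0. ]]
elbow_mid 0.8 [311.2 162.6] [[ 456.5 -131.1   22. ]]
elbow_mid 0.62 [221.8 114.4] [[ 317.8 -171.1   22. ]]
0.94 [319.  52.] [201.  99. 237.] [[276.0, 12.0], [339.0, 2.0], [350.0, 72.0], [287.0, 82.0]]
0.9 [314. 165.] [241. 242. 240.] [[283.0, 132.0], [338.0, 132.0], [338.0, 188.0], [283.0, 188.0]]
0.83 [228. 116.] [245. 211. 236.] [[180.0, 104.0], [226.0, 66.0], [267.0, 116.0], [221.0, 154.0]]
bin_mouth 0.73 [248.4 185.8] [[515.2 162.9 190. ]]
bin_mouth 0.66 [362.1 219. ] [[ 440.1 -119.2  190. ]]
bin 0.91 [255.2 189.1] [[520.2 158.7 105. ]]
door_hinge 0.94 [217.6 141.5] [[617.6 237.9 220. ]]
handle 0.68 [202.1 210.4] [[448.4 265.1 220. ]]
```

View pics/w2.png

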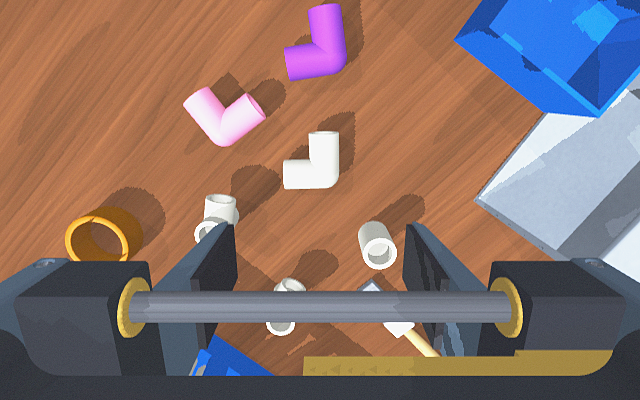

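View pics/t2.png

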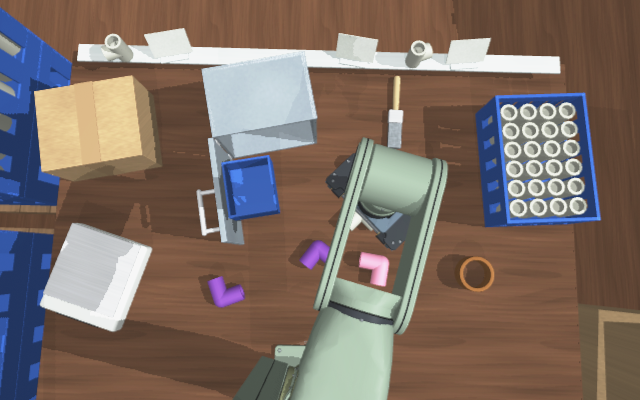

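The wrist picture shows the elbow square with its apex at (338,188), one leg up and one left. It lines up with the tool axes. The top picture shows the door standing square, with the bin mouth at (250,188) facing the robot.

Run:
```python
from h import *
from scipy.optimize import minimize
k=ctrl.get_calibration("wrist"); m=np.load("m1.npy").astype(np.uint8)
t=np.linspace(0,2*np.pi,40); pts=[]
def leg(axis):
    out=[]
    for s in (0,60):
        c=np.c_[22*np.cos(t),22*np.sin(t)]
        a=np.full(40,s-19.); b=c[:,0]-19; z=c[:,1]+22
        out.append(np.c_[a,b,z] if axis==0 else np.c_[b,a,z])
    return np.vstack(out)
L=[leg(0),leg(1)]; S=4
M=cv2.resize(m,None,fx=S,fy=S,interpolation=cv2.INTER_NEAREST)
ys=np.arange(0,40); 
sph=np.array([[22*np.cos(a)*np.cos(b)-19,22*np.sin(a)*np.cos(b)-19,22*np.sin(b)+22] for a in t for b in np.linspace(-1.5,1.5,9)])
def cost(v):
    c,s=np.cos(v[2]),np.sin(v[2]); A=np.zeros_like(M)
    for P in L+[sph]:
        W=np.c_[v[0]+c*P[:,0]-s*P[:,1],v[1]+s*P[:,0]+c*P[:,1],P[:,2]]
        h=cv2.convexHull(((proj(k,W)+.5)*S-.5).astype(np.float32)); cv2.fillConvexPoly(A,h.round().astype(int),1)
    return 1-(A&M).sum()/(A|M).sum()
r=min((minimize(cost,[456,-131,2.356+d],method="Nelder-Mead",options=dict(initial_simplex=np.array([[456,-131,2.356],[464,-131,2.356],[456,-123,2.356],[456,-131,2.45]])+[0,0,d])) for d in(0,-.05)),key=lambda r:r.fun)
print(r.x,np.degrees(r.x[2]),r.fun)
v=r.x; c,s=np.cos(v[2]),np.sin(v[2])
G=[v[0]+c*25+s*19,v[1]+s*25-c*19,3]; tt,sh=delta(G,v[2]); print(np.round(G,1),np.round(tt,3),np.round(sh,4))
ct=ctrl.get_calibration("top")
print("bin rim corners",plane(ct,[[222,163],[272,155],[280,212],[230,220]],190).round(1))
print("door top free end",plane(ct,[[209,140],[222,243],[243,243]],246).round(1))
```

```text
[ 455.04668452 -130.28571633    2.38063031] 136.40006911379155 0.031142485792196584
[450.  -99.3   3. ] [-0.     0.    -0.024] [0.0072 0.0067 0.3509]
bin rim corners [[570.9 231.2 190. ]
 [594.6 107.8 190. ]
 [452.2  82.5 190. ]
 [429.5 203.8 190. ]]
door top free end [[613.9 252.1 246. ]
 [371.9 207.8 246. ]
 [373.1 159.6 246. ]]
```

Emit:
step_arm(
  series=[
    [[0,0,-0.024,0.0072,0.0067,0.03,1],[0,0,0,0,0,0.05,1],[0,0,0,0,0,0.05,1],[0,0,0,0,0,0.05,1],[0,0,0,0,0,0.05,1],[0,0,0,0,0,0.04,1],[0,0,0,0,0,0.03,1],[0,0,0,0,0,0,1]],
  ],
)

```text
time_s: 13.5
tcp_pos: [447.0, -98.5, 50.7]
eef_rot: [-1.163, -2.909, 0.002]
wrist_force: [-0.4, 0.5, -0.2]
grip_width: 91.1
gripper_force: 0.0
```

Emit:
step_arm(
  series=[
    [[0,0,0,0,0,0.02,1],[0,0,0,0,0,0.02,1],[0,0,0,0,0,0.01,1],[0,0,0,0,0,0,1]],
  ],
)

```text
time_s: 13.9
tcp_pos: [450.2, -99.2, 4.1]
eef_rot: [-1.166, -2.916, 0.0]
wrist_force: [0.7, 0.3, 0.8]
grip_width: 91.3
gripper_force: 0.0
```

Emit:
step_arm(
  series=[
    [[0,0,0,0,0,0,-1],[0,0,0,0,0,0,-1],[0,0,0,0,0,0,-1],[0,0,0,0,0,0,-1],[0,0,0,0,0,0,-1],[0,0,0,0,0,0,-1],[0,0,0,0,0,0,-1]],
  ],
)

```text
time_s: 14.6
tcp_pos: [450.0, -99.2, 4.0]
eef_rot: [-1.166, -2.917, 0.0]
wrist_force: [-1.0, -0.3, 2.4]
grip_width: 43.7
gripper_force: 29.9
```

Emit:
step_arm(
  series=[
    [[0,0,0,0,0,-0.028,-1],[0,0,0,0,0,-0.04,-1],[0,0,0,0,0,-0.045,-1],[0,0,0,0,0,-0.045,-1],[0,0,0,0,0,-0.045,-1],[0,0,0,0,0,-0.045,-1],[0,0,0,0,0,-0.04,-1],[0,0,0.12,0,0,0,-1]],
  ],
)

```text
time_s: 15.4
tcp_pos: [452.6, -99.8, 297.5]
eef_rot: [1.339, 2.83, 0.004]
wrist_force: [0.5, 0.3, -1.5]
grip_width: 43.5
gripper_force: 29.9
```

Emit:
step_arm(
  series=[
    [[0,0,0.12,0,0,0,-1],[0,0,0.12,0,0,0,-1],[0,0,0.12,0,0,0,-1],[0,0,0.131,0,0,0,-1],[0,0,0,0,0,0,-1],[0,0,0,0.038,0.019,0,-1],[0,0,0,0.038,0.019,0,-1],[0,0,0,0.038,0.019,0,-1]],
  ],
)

```text
time_s: 16.2
tcp_pos: [483.4, 24.9, 291.7]
eef_rot: [-1.987, -2.433, 0.0]
wrist_force: [1.7, -0.2, -1.9]
grip_width: 43.3
gripper_force: 29.9
```

Emit:
step_arm(
  series=[
    [[0,0,0,0.038,0.019,0,-1],[0,0,0,0.038,0.019,0,-1],[0,0,0,0.038,0.019,0,-1],[0,0,0,0.038,0.019,0,-1],[0,0,0,0,0,0,-1],[0,0,0,0,0,0,-1]],
  ],
)

```text
time_s: 16.8
tcp_pos: [527.6, 188.3, 291.0]
eef_rot: [-1.985, -2.435, 0.003]
wrist_force: [0.2, -1.4, -1.8]
grip_width: 43.7
gripper_force: 29.9
```

```bash
python3 c.py
python3 - <<'E'
from h import *
a=[]
for c in("wrist","scene"):
    im=ctrl.get_image(c)[:,:,::-1]; a.append(im); k=ctrl.get_calibration(c)
    for t,z in(("bin_mouth",190),("bin",105),("elbow_mid",304)):
        for d in ctrl.tip_of(c,t)[:3]: print(c,t,round(d["confidence"],2),np.round(d["xy"]),plane(k,d["xy"],z).round(1))
cv2.imwrite("pics/b3.png",cv2.resize(np.vstack(a),(480,600)))
E
```

```text
16.8 yaw 101.63086925457091 tcp [527.6 188.3 291. ] hinge est [548.1 366.1 290.8] F [ 0.2 -1.4 -1.8] w 43.7 q [ 0.32  0.26  1.46 -0.    1.43  0.12]
wrist bin_mouth 0.81 [302. 221.] [[517.7 163.1 190. ]]
wrist bin_mouth 0.62 [286. 284.] [[515.6 100.7 190. ]]
wrist bin 0.84 [306. 193.] [[518.6 162.3 105. ]]
wrist elbow_mid 0.87 [100.  69.] [[416.7 259.7 304. ]]
wrist elbow_mid 0.58 [162. 268.] [[449.6 167.8 304. ]]
scene bin_mouth 0.69 [419. 222.] [[520.2 169.4 190. ]]
scene bin_mouth 0.5 [430. 181.] [[422.  176.5 190. ]]
scene bin 0.75 [408. 242.] [[518.6 164.4 105. ]]
scene bin 0.72 [418. 220.] [[463. 175. 105.]]
scene elbow_mid 0.88 [344. 184.] [[555.4  33.9 304. ]]
scene elbow_mid 0.72 [432. 182.] [[512.3 167.  304. ]]
scene elbow_mid 0.68 [291. 162.] [[533.5 -62.1 304. ]]
```

View pics/b3.png

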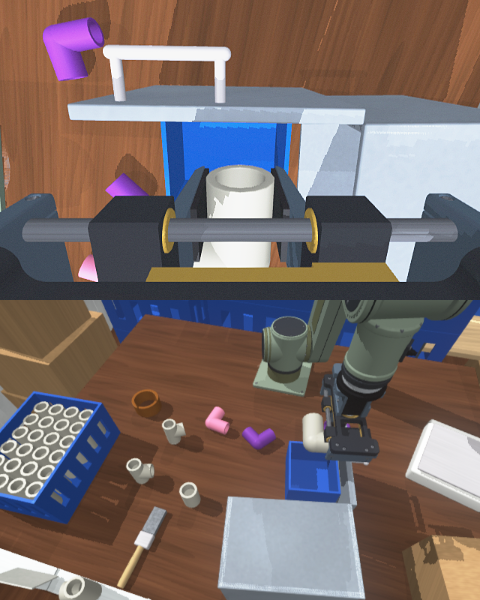

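The elbow is over the bin mouth, with networks putting the bin centre at about (518,163). I'll nudge toward it, lower and release.

Emit:
step_arm(
  series=[
    [[0,0,0,0.002,0.003,0.03,-1],[0,0,0,0,0,0.03,-1],[0,0,0,0,0,0.02,-1],[0,0,0,0,0,0.02,-1],[0,0,0,0,0,0,-1],[0,0,0,0,0,0,-1]],
  ],
)

```text
time_s: 17.8
tcp_pos: [530.6, 190.2, 192.4]
eef_rot: [1.99, 2.431, 0.0]
wrist_force: [-0.4, -0.1, -2.0]
grip_width: 43.4
gripper_force: 29.9
```

Emit:
step_arm(
  series=[
    [[0,0,0,0,0,0,0.3],[0,0,0,0,0,0,0.3],[0,0,0,0,0,0,0.3],[0,0,0,0,0,0,0.3],[0,0,0,0,0,0,0.3],[0,0,0,0,0,0,0.3]],
  ],
)

```text
time_s: 18.4
tcp_pos: [530.4, 190.4, 192.0]
eef_rot: [1.99, 2.431, 0.0]
wrist_force: [0.2, 0.5, -0.0]
grip_width: 58.9
gripper_force: 0.0
```

Emit:
step_arm(
  series=[
    [[0,0,0,0,0,-0.03,0.3],[0,0,0,0,0,-0.05,0.3],[0,0,0,0,0,-0.05,0.3],[0,0,0,-0.045,0,0,0.3],[0,0,0,-0.045,0,0,0.3],[0,0,0,-0.045,0,0,0.3],[0,0,0,-0.045,0,0,0.3],[0,0,0,0,0,0,0.3]],
  ],
)

```text
time_s: 19.2
tcp_pos: [566.6, 9.1, 321.6]
eef_rot: [1.996, 2.424, -0.003]
wrist_force: [-1.0, 0.9, 0.3]
grip_width: 59.2
gripper_force: 0.0
```

```bash
python3 c.py
python3 - <<'E'
from h import *
a=[ctrl.get_image(c)[:,:,::-1] for c in("top","scene")]
cv2.imwrite("pics/b4.png",cv2.resize(np.vstack(a),(480,600)))
E
```

```text
19.2 yaw 101.06098710997198 tcp [566.6   9.1 321.6] hinge est [589.  186.7 321.1] F [-1.   0.9  0.3] w 59.2 q [-0.    0.26  1.38 -0.    1.5  -0.2 ]
```

View pics/b4.png

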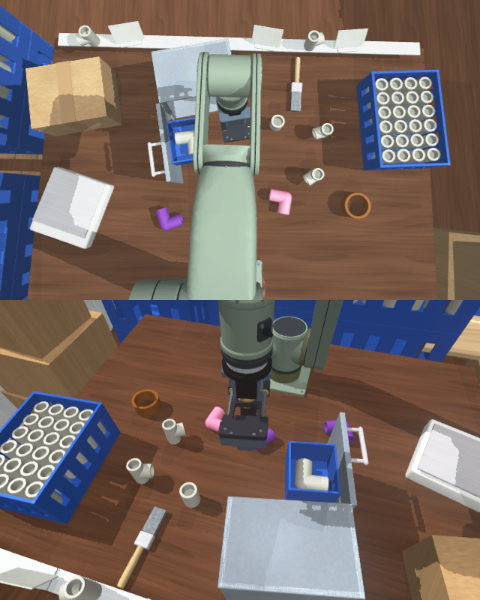

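The elbow is lying in the blue bin, at (312,478) in the scene half. The door stands square, the tees and coupling are upright where they were, and the arm is clear.

```bash
python3 -c "
from station import ctrl
print(ctrl.job_done())"
```

```text
the job is handed in; nothing more can be done
None
```

The job is handed in at about 19 s of the 58 s allowed: the door was pulled open by its handle and left standing about square, the elbow is in the blue bin, and the two tees and the coupling are standing where they were.

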